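# Send the laser on to the power meter

### The arm

A 7-joint arm with a two-finger parallel gripper is mounted at the origin on a cart in front of the work surface, level with it; the furniture and walls round the work are solid. World frame = base frame: x ahead of the robot, y to its left, z up, the work surface at z = 0. Lengths are in m, angles in rad, forces in N, time in s.
With the tool pointing down it reaches from about 0.4 to 0.85 m from the base axis. Payload 4.5 kg.
Tool frame: the origin (TCP) lies midway between the tips of the shut fingers; the grasp point (between the pads) lies 19 mm behind it; z points along the fingers, y is the line along which they close (so a half turn about z gives the same grasp; the last joint's range is limited). The gripper opens to 88 mm and grips with 3 to 60 N. Pads are 18 mm wide; open, the fingers measure 123 mm over their backs; the gripper's body (75 mm by 187 mm) begins 45 mm behind the grasp point.
Start: joints at [1.245, 0.689, -0.195, 1.565, 0.157, 0.902, -0.215], TCP at [0.22, -0.585, 0.239] pointing down, gripper open.
Joint ranges: [-3.01, 3.01], [-0.46, 2.08], [-1.47, 1.51], [0.13, 2.56], [-1, 4.14], [0.04, 2.09], [-2.66, 2.66]. Speed limits (rad/s): [2.57, 2.57, 3.14, 3.14, 3.14, 3.14, 3.14].

### API

Orientations are given as a unit quaternion [x, y, z, w].
In Python, from plant import r, eyes, finish_job gives the robot as it stands. The module is installed in compiled form; this text tells all that it offers.
- The arm moves only by the tool move_arm, never from a script. Its argument "motion" is a list of rows, each a list of 7 numbers: the shift along the tool's x, y, z in mm, then the turn, a rotation vector about the tool's x, y, z in degrees, then the closure, from 0 (fully open) to 1 (shut). A call has 1 to 5 rows; each row is the pose to reach, as a shift and turn from the pose commanded when the call began, along the tool's axes at that moment; what a row does not reach only later rows make up. A row lasts 1/8 s, in which the tool goes at most 62.5 mm and 10.7 degrees, less where a joint would pass 70% of its speed; a pose out of reach is approached as far as the arm can. A call with a gripper value outside its range is refused whole. The fingers move at their own pace and stop on an object; "newtons" is the grip in N (left out, the last holds). Time passes only in rows, so rows that repeat a pose let the fingers close. It gives the time, the measured TCP pose, the force, the opening and the grip force at its end, in the units of the state.
- r.get_state(): the state, without advancing time (a new reading comes with each control period).
- eyes.snapshot(name): name is "scene" or "side" or "wrist"; returns a dict with "frame" (480x640x3 uint8, red, green, blue), "z_map" (480x640 float32, m along the optical axis (not along the pixel's ray), 0 where there is no reading), "intrinsics" (3x3 intrinsics, pixels), "world_to_cam" (4x4, takes a point from world to camera coordinates). Camera axes: x right, y down, z forward; pixel columns grow to the right and rows downward; lengths in m; the calibration is good to about 2 mm. A picture is of the moment at which its call begins.
- finish_job(): hands the job in; it is judged then, once.
The state is a dict: "clock": time; "q": joint angles; "qd": joint speeds; "joint_torque": joint torques, N m; "tool_pos": TCP position; "eef_rot": TCP orientation; "contact_force": force on the tool from outside, world axes, zero at the start; "moment": the same for the moment, N m; "opening": opening from 0.0 (shut) to 1.0 (fully open); "finger_force": force on a finger pad.
Only numpy, scipy, OpenCV 4.12 (cv2) and the standard library are available. Lean on these libraries where they do the work, as an engineer would, in place of code of your own. Each camera call takes 0.05 s, during which the arm holds its last target. There are 200 camera calls.

### The job

The flip mirror is sending the laser to the camera; send it straight on to the power meter instead, without ever swinging the mirror in an open beam: push down the thumb lever of the beam block next to the laser until its black plate stands fully upright, then push the mirror over from its metal back until it lies flat on its rest pins, and last push the black plate over until it lies flat again. Only push with the fingertips, on metal and never on the mirror glass; nothing is gripped or lifted. Both mounts stand loose and aligned, so do not shift or tip them, and leave the things lying around them alone.

Things in the scene. Friction and masses are not known exactly. Their poses are not given: they have to be found in the camera images.
- block_mount: Beam block: flip mount nearest the laser, with a plain solid black plate. Stands loose, about 0.9 kg (a 4 N sideways push shoves it). Origin: centre of the underside of the 66 x 66 x 26 mm base, z up. Hinge axle along local y at x = 0, 52 mm up. The plate folds over to local +x.
- block_plate (a joint): Hinge of the beam block's black plate. 0 = upright against its stop, 1.571 = flat on its rest pins (hard stops at both); positive folds to the mount's local +x. Friction hinge, 0.035 N m (about 1 N at the lever's end): stays at whatever angle it is left. It starts folded down (1.4 to 1.571).
- block_plate_edge (a point): Middle of the block plate's free edge, 50 mm from the axle. The plate is 40 mm wide (local y), 10 mm thick, centred on the axle's plane, and spans 6 to 50 mm from the axle: straight up when upright, over the mount's local +x side when flat.
- block_plate_lever (a point): Free end of the beam block's thumb lever, 44 mm from the axle. Lever: 44 mm long from the axle, 14 mm wide, 6 mm thick, at local y = +45 mm of the mount, square to the plate: straight up when the plate is flat, level to local -x when it is upright. Pushing it to -x and down raises the plate.
- mirror_mount: Flip mirror: the same mount farther down the beam, turned 45 degrees, with a round mirror in a black frame. Its back (local -x side) is all metal. Stands loose, about 0.9 kg (a 4 N sideways push shoves it). Origin: centre of the underside of the 66 x 66 x 26 mm base, z up. Hinge axle along local y at x = 0, 52 mm up. The plate folds over to local +x.
- mirror_plate (a joint): Hinge of the flip mirror's frame. 0 = upright against its stop, 1.571 = flat on its rest pins (hard stops at both); positive folds to the mount's local +x. Friction hinge, 0.035 N m (about 1 N at the lever's end): stays at whatever angle it is left. It starts upright (0).
- mirror_plate_edge (a point): Middle of the mirror frame's free edge, 50 mm from the axle. The plate is 40 mm wide (local y), 10 mm thick, centred on the axle's plane, and spans 6 to 50 mm from the axle: straight up when upright, over the mount's local +x side when flat.
- mirror_plate_lever (a point): Free end of the flip mirror's thumb lever, 44 mm from the axle. Lever: 44 mm long from the axle, 14 mm wide, 6 mm thick, at local y = +45 mm of the mount, square to the plate: straight up when the plate is flat, level to local -x when it is upright. Pushing it to -x and down raises the plate.
- mirror_glass: The round mirror glass, 25 mm across, 3 mm deep in the face that looks to the mount's local +x when upright and down when flat; origin on the hinge axle, glass centre 28 mm along its local z. Not to be touched.
- laser: Finned black laser head, 136 x 50 x 50 mm, on two steel pedestals, fixed, top at 105 mm. Origin on the table under its middle; the beam leaves along its local +x, 80 mm above the table, over the beam block, the flip mirror and on to the power meter.
- power_meter: Round black power meter head, 72 mm across, on a post and base plate at the far end of the beam, fixed. Origin: centre of the underside of its base.
- camera: Small aluminium camera, 44 mm cube with a black lens tube, on a pedestal, fixed; it gets the beam while the mirror is up. Origin: on the table, 10 mm behind the camera's front face; the lens looks along local -x and reaches 32 mm that way.
- objective: Bystander: chrome microscope objective standing on its thread, 27 mm across, 47 mm tall; origin at the centre of its underside.
- driver: Bystander: ball driver with a red handle lying on the table, 182 x 22 x 21 mm along its local x; origin at the centre of its underside.
- fork: Bystander: slotted clamping fork, 28 x 75 x 14 mm; origin at the centre of its underside.
- post_holder: Bystander: black post holder with a thumb screw, 26 mm tube, 50 mm tall; origin under the middle of its 32 x 41 mm outline.
Things that resemble listed ones, but are neither listed nor needed, are in the scene too. Leave any purple or yellow look-alike of the block_mount alone.

How it is judged:
On the way, in this order (a step that is already met when the one before it is completed fails the run):
1. the black plate stands fully upright in the beam, the mirror still up (value of joint each of block_plate, mirror_plate below 0.07 rad), for 0.2 s.
2. the mirror lies flat while the black plate still stands (value of joint block_plate below 0.15 rad and value of joint mirror_plate above 1.5 rad), for 0.2 s.
3. the black plate lies flat again (value of joint each of block_plate, mirror_plate above 1.5 rad), for 0.2 s.
At the end, for the whole second after the job is handed in: Both hinged plates lie flat on their rest pins (within 4 degrees of the stop), both mounts stand still and upright within 12 mm of where they stood (all of step 3 and distance of each of block_mount, mirror_mount from where it was at the start of the episode below 0.012 m and angle between each of block_mount, mirror_mount's own z axis and vertical below 0.03 rad and linear speed of each of block_mount, mirror_mount below 0.01 m/s); the robot touches nothing.
It fails at once if the mirror swings while the beam is not blocked (mirror more than 7 degrees from both its ends, black plate more than 11 degrees from upright) (value of joint mirror_plate between 0.12 and 1.44 rad and value of joint block_plate above 0.2 rad).
It fails at once if the mirror glass is touched (contact force between any of the fingers, the arm and mirror_glass above 0.2 N).
It fails at once if a mount is shifted by more than 15 mm, tipped by more than 9 degrees or lifted (distance of any of block_mount, mirror_mount from where it was at the start of the episode above 0.015 m or angle between any of block_mount, mirror_mount's own z axis and vertical above 0.16 rad or height (world z) of any of block_mount, mirror_mount above 0.008 m).
It fails at once if a thing lying around is moved by more than 15 mm (distance of any of objective, driver, fork, post_holder from where it was at the start of the episode above 0.015 m).
It also fails if it takes over 54 s, if anything falls off the work surface, if the arm or the gripper's body presses on something with over 40 N, if the wrist force passes 120 N, or if a joint passes its speed limit or range.

## Working session

There is one attempt and no reset: what is moved stays moved. The work goes in short steps, Python scripts to look and compute and a tool call to move; the robot and the scene stay as the last step left them, time stands still between calls to the robot, and variables do not carry over. Pictures are saved under pics/ and viewed, at most 10 in all, crops included, and the job is handed in when it is done.

Besides the shell and the picture viewer there is one more tool, called after "Call:" as a command line: name --pt "numbers of a row" for each row, then --argument value for the rest. move_arm: Moves the arm, as the interface text tells. Its arguments: {"type":"object","properties":{"motion":{"type":"array","items":{"type":"array","items":{"type":"number"}}},"newtons":{"type":"number"}},"required":["motion"]}

```bash
mkdir -p pics; cat > h.py <<'E'
import numpy as np, cv2, pickle
from plant import r, eyes, finish_job
def snap(n,tag):
    s=eyes.snapshot(n); cv2.imwrite(f'pics/{tag}.png',s['frame'][:,:,::-1]); pickle.dump(s,open(f'{tag}.pkl','wb')); return s
def load(tag): return pickle.load(open(f'{tag}.pkl','rb'))
def px(s,u,v,z=None):
    K=s['intrinsics'];T=np.linalg.inv(s['world_to_cam'])
    d=np.array([(u-K[0,2])/K[0,0],(v-K[1,2])/K[1,1],1])
    if z is None: dd=s['z_map'][int(v),int(u)]
    else: dd=(z-T[2,3])/(T[:3,:3]@d)[2]
    return T[:3,:3]@(d*dd)+T[:3,3]
def cloud(s):
    K=s['intrinsics'];T=np.linalg.inv(s['world_to_cam']);z=s['z_map']
    v,u=np.indices(z.shape);P=np.stack([(u-K[0,2])/K[0,0]*z,(v-K[1,2])/K[1,1]*z,z],-1)
    return P@T[:3,:3].T+T[:3,3]
E
python3 -c "
from h import *
for n in ['scene','side']:
    s=snap(n,n+'0'); T=np.linalg.inv(s['world_to_cam']); print(n,T.round(3).tolist())
print(r.get_state())"
```

```text
scene [[-0.625, -0.469, 0.624, -0.176], [-0.781, 0.392, -0.487, 0.717], [-0.016, -0.791, -0.612, 0.867], [0.0, 0.0, 0.0, 1.0]]
side [[0.9, -0.361, 0.244, 0.338], [-0.436, -0.726, 0.532, -0.461], [-0.015, -0.585, -0.811, 0.965], [0.0, 0.0, 0.0, 1.0]]
{'clock': 0.1, 'q': array([ 1.24481167,  0.68988103, -0.19456305,  1.56623736,  0.15736021,
        0.90243527, -0.21512069]), 'qd': array([ 8.67250014e-04,  8.86124888e-05, -7.32219635e-04, -2.16582878e-03,
        7.24598317e-04, -3.44435858e-04,  1.76229690e-03]), 'joint_torque': array([-2.57503154e-03, -5.28497565e+01, -1.27137557e+00, -1.53835344e+01,
       -5.25578053e-02,  2.03057585e-03,  5.80077017e-05]), 'tool_pos': array([ 0.21982547, -0.58448551,  0.23800392]), 'eef_rot': array([ 9.83851407e-01,  1.78985472e-01, -2.01455721e-04, -7.54267174e-04]), 'contact_force': array([ 0.66837889,  0.52622401, -0.21732155]), 'moment': array([-0.00687806,  0.00311958, -0.0394049 ]), 'finger_force': 0.0, 'opening': 0.9985764852191946}
```

View pics/scene0.png

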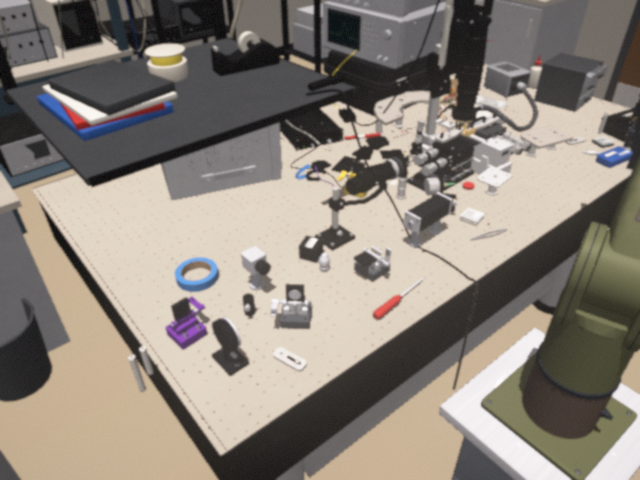

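View pics/side0.png

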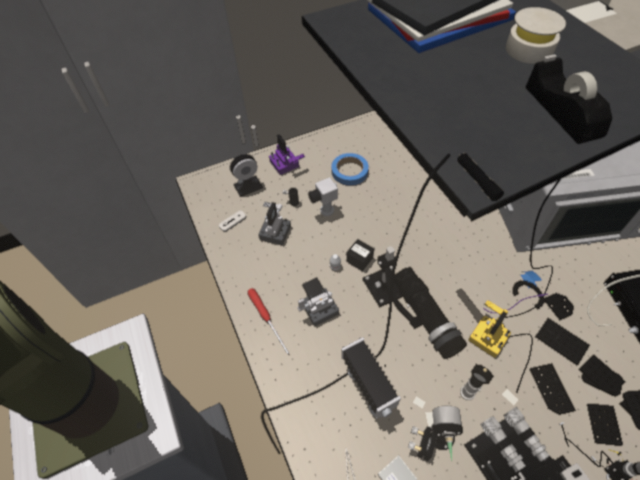

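The side view shows the laser at (370,378), a grey/black mount next to it at (319,302), the mirror mount at (274,222), the meter at (245,172) and the camera at (322,195). Three mounts resemble the block: grey (319,302), purple (285,155) and yellow (490,332). The grey one fits, because it sits on the beam line by the laser. I'll enlarge both views to confirm.

```bash
python3 -c "
from h import *
s=load('side0');a=cv2.resize(s['frame'][190:340,230:360],None,fx=4,fy=4,interpolation=2)
t=load('scene0');b=cv2.resize(t['frame'][235:335,260:400],None,fx=4,fy=4,interpolation=2)
cv2.imwrite('pics/c1.png',a[:,:,::-1]);cv2.imwrite('pics/c2.png',b[:,:,::-1])
C=cloud(s)
for n,u,v in [('laser front',350,350),('laser back',383,408),('block',319,300),('mirror',274,222),('meter',243,165),('cam',328,190)]: print(n,px(s,u,v).round(3))
print(s['intrinsics'],t['intrinsics'])
"
```

```text
laser front [ 0.514 -0.168  0.101]
laser back [ 0.517 -0.292  0.103]
block [ 0.513 -0.026  0.068]
mirror [0.509 0.234 0.043]
meter [0.496 0.401 0.099]
cam [0.656 0.222 0.102]
[[460.20787489   0.         327.75773318]
 [  0.         460.20787489 232.89598012]
 [  0.           0.           1.        ]] [[520.96699517   0.         311.99382046]
 [  0.         520.96699517 241.68268235]
 [  0.           0.           1.        ]]
```

View pics/c1.png

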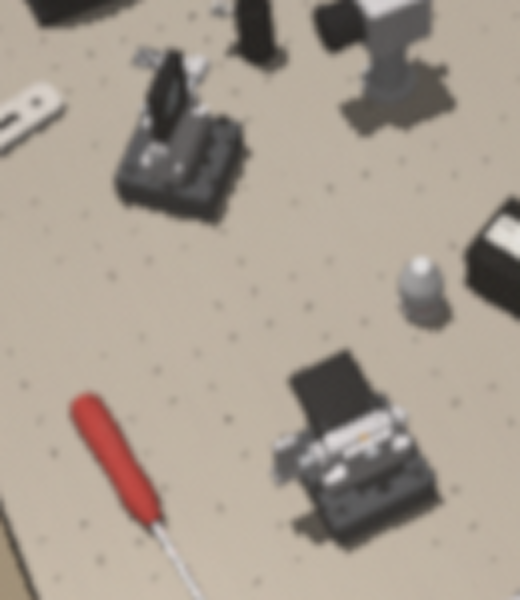

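View pics/c2.png

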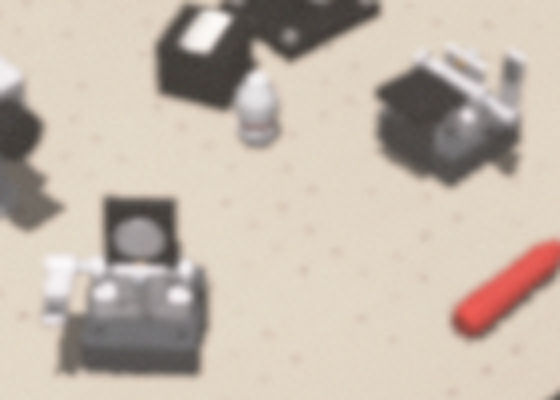

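The crops agree. The block's plate lies over toward +y with its lever upright on the robot side, and the mirror's lever points to (-x,+y), so its metal back faces (-1,+1). I'll fit the poses to the depth clouds with a box model.

```bash
cat > fit.py <<'E'
from h import *
from scipy.optimize import least_squares
def box(P,c,h):
    q=np.abs(P-c)-h
    return np.linalg.norm(np.maximum(q,0),axis=-1)+np.minimum(q.max(-1),0)
def sdf(P,p,free):
    x,y,a,th=p
    c,s=np.cos(a),np.sin(a); d=P-[x,y,0]
    L=np.stack([c*d[:,0]+s*d[:,1],-s*d[:,0]+c*d[:,1],d[:,2]],-1)
    A=L-[0,0,.052]; c,s=np.cos(th),np.sin(th)
    B=np.stack([c*A[:,0]-s*A[:,2],A[:,1],s*A[:,0]+c*A[:,2]],-1)
    return np.min([box(L,[0,0,.013],[.033,.033,.013]),box(B,[0,0,.028],[.005,.02,.022]),box(B,[-.022,.045,0],[.022,.007,.003])],0),L,B
def fit(tags,p0,rad=.075):
    Ps=[]
    for t in tags:
        s=load(t);C=cloud(s);m=(s['z_map']>0)&(np.hypot(C[...,0]-p0[0],C[...,1]-p0[1])<rad)&(C[...,2]>.008)&(C[...,2]<.13)
        Ps.append(C[m])
    P=np.concatenate(Ps)
    res=least_squares(lambda p:sdf(P,p,1)[0],p0,loss='soft_l1',f_scale=.003,x_scale=[.01,.01,.1,.1])
    d=sdf(P,res.x,1)[0]; print(tags,len(P),res.x.round(4),'med|d|',np.median(abs(d)).round(4),'frac<3mm',(abs(d)<.003).mean().round(2))
    return res.x
E
python3 -c "
from fit import *
for tg in (['side0'],['scene0'],['side0','scene0']):
    fit(tg,[.513,-.02,1.57,1.5]); fit(tg,[.509,.23,-.785,0.])
s=load('side0');C=cloud(s)
for n,(x0,x1,y0,y1) in dict(shelf=(.3,2,-.6,1.5),meterarea=(.4,.6,.33,.5),lane=(.4,.6,-.12,.33),camera=(.58,.75,.15,.3),laser=(.45,.58,-.35,-.11)).items():
    m=(s['z_map']>0)&(C[...,0]>x0)&(C[...,0]<x1)&(C[...,1]>y0)&(C[...,1]<y1)&(C[...,2]>(.3 if n=='shelf' else .02))
    print(n,m.sum(),C[m].min(0).round(3) if m.any() else '',C[m].max(0).round(3) if m.any() else '')
"
```

```text
['side0'] 1179 [ 0.5168 -0.0269  1.5047  1.4979] med|d| 0.0022 frac<3mm 0.6
['side0'] 865 [ 0.5061  0.2338 -0.7751  0.0073] med|d| 0.0016 frac<3mm 0.67
['scene0'] 856 [ 0.5198 -0.0166  1.5876  1.4767] med|d| 0.0017 frac<3mm 0.7
['scene0'] 1220 [ 0.5072  0.2341 -0.7402  0.0075] med|d| 0.0017 frac<3mm 0.67
['side0', 'scene0'] 2035 [ 0.5188 -0.0193  1.5492  1.4776] med|d| 0.0021 frac<3mm 0.62
['side0', 'scene0'] 2085 [ 0.5065  0.2338 -0.7572  0.0088] med|d| 0.0018 frac<3mm 0.67
shelf 50483 [ 0.3   -0.159  0.3  ] [1.308 0.862 0.472]
meterarea 710 [0.463 0.396 0.021] [0.6   0.48  0.118]
lane 2093 [ 0.4  -0.05  0.02] [0.6   0.325 0.106]
camera 1345 [0.58 0.15 0.02] [0.75  0.3   0.384]
laser 2301 [ 0.498 -0.303  0.039] [ 0.579 -0.153  0.109]
```

```bash
cat >> h.py <<'E'
from scipy.spatial.transform import Rotation as R
def plan(x,y,z,yaw=0):
    "tool axes shift (mm) and turn (deg) to reach a downward pose; yaw = tool x direction in world, deg"
    s=r.get_state();Q=R.from_quat(s['eef_rot']);T=R.from_euler('z',yaw,degrees=True)*R.from_quat([1,0,0,0])
    print('shift',(Q.inv().apply(np.array([x,y,z])-s['tool_pos'])*1e3).round(1),'turn',(Q.inv()*T).as_rotvec(degrees=True).round(2),'dist',np.linalg.norm(np.array([x,y,z])-s['tool_pos']).round(3))
E
python3 -c "
from h import *
for t in ('side0','scene0'):
    s=load(t);C=cloud(s);m=(s['z_map']>0)&(C[...,2]>.15)&(C[...,0]>.35)&(C[...,1]>-.5)&(C[...,1]<.8)
    P=C[m]
    for y in np.arange(-.5,.8,.1):
        k=P[(P[:,1]>=y)&(P[:,1]<y+.1)]
        if len(k): print(t,round(y,1),k[:,0].min().round(3),np.percentile(k[:,0],2).round(3),np.percentile(k[:,2],[2,98]).round(3))
plan(.48,.06,.28,0)
"
```

```text
side0 -0.3 0.65 0.652 [0.151 0.173]
side0 -0.2 0.612 0.657 [0.154 0.409]
side0 -0.1 0.637 0.671 [0.163 0.46 ]
side0 -0.0 0.733 0.735 [0.373 0.438]
side0 0.1 0.733 0.735 [0.376 0.45 ]
side0 0.2 0.733 0.735 [0.377 0.451]
side0 0.3 0.733 0.735 [0.369 0.451]
side0 0.4 0.733 0.734 [0.365 0.421]
side0 0.5 0.734 0.734 [0.366 0.383]
scene0 -0.4 2.763 2.77 [0.154 0.209]
scene0 -0.3 0.65 0.656 [0.151 0.431]
scene0 -0.2 0.613 0.628 [0.152 0.475]
scene0 -0.1 0.632 0.662 [0.155 0.466]
scene0 -0.0 0.732 0.737 [0.156 0.431]
scene0 0.1 0.733 0.737 [0.158 0.449]
scene0 0.2 0.733 0.736 [0.183 0.45 ]
scene0 0.3 0.733 0.736 [0.363 0.45 ]
scene0 0.4 0.733 0.736 [0.364 0.45 ]
scene0 0.5 0.733 0.736 [0.36  0.455]
shift [ 470.5 -511.6  -41.3] turn [-9.000e-02  2.000e-02  2.062e+01] dist 0.696
```

Call:
move_arm --pt "40 -44 -10 0 0 5 1" --pt "80 -88 -20 0 0 10 1" --pt "120 -132 -30 0 0 20.6 1" --pt "160 -176 -40 0 0 20.6 1" --pt "200 -220 -41 0 0 20.6 1" --newtons 20

```text
clock: 0.72
tool_pos: [0.3307, -0.307, 0.2802]
eef_rot: [1.0, 0.0, 0.001, 0.0]
contact_force: [1.7, -0.0, -0.5]
opening: 0.455
finger_force: 0.0
```

```bash
python3 -c "
from h import *
plan(.48,.06,.28,0)"
```

```text
shift [ 1.494e+02 -3.669e+02  1.000e-01] turn [ 0.05 -0.07  0.01] dist 0.396
```

Call:
move_arm --pt "22 -55 0 0 0 0 1" --pt "44 -110 0 0 0 0 1" --pt "66 -165 0 0 0 0 1" --pt "88 -220 0 0 0 0 1" --pt "110 -275 0 0 0 0 1"

```text
clock: 1.35
tool_pos: [0.4401, -0.0318, 0.2797]
eef_rot: [1.0, 0.0, 0.0, 0.0]
contact_force: [0.7, -1.4, -0.1]
opening: 0.003
finger_force: 0.0
```

Call:
move_arm --pt "20 -46 0 0 0 0 1" --pt "35 -90 0 0 0 0 1" --pt "35 -90 0 0 0 0 1" --pt "35 -90 0 0 0 0 1"

```text
clock: 1.85
tool_pos: [0.4741, 0.0555, 0.2794]
eef_rot: [1.0, -0.0, -0.001, 0.001]
contact_force: [-0.7, -0.0, -0.0]
opening: 0.005
finger_force: 0.0
```

```bash
python3 -c "
from fit import *
print(r.get_state()['tool_pos'])
s=snap('wrist','w1');T=np.linalg.inv(s['world_to_cam']);print(T.round(3).tolist(),s['intrinsics'][0])
fit(['w1'],[.518,-.02,1.55,1.5]);fit(['w1'],[.5065,.234,-.76,0.])
fit(['w1','side0','scene0'],[.518,-.02,1.55,1.5])"
```

```text
[0.47409092 0.05549431 0.27936832]
[[0.001, -0.957, -0.291, 0.549], [-1.0, -0.001, -0.001, 0.057], [0.0, 0.291, -0.957, 0.426], [0.0, 0.0, 0.0, 1.0]] [364.10627195   0.         322.57299404]
['w1'] 4802 [ 0.5192 -0.0207  1.4884  1.4735] med|d| 0.0012 frac<3mm 0.73
['w1'] 5602 [ 0.5079  0.2351 -0.7825  0.0165] med|d| 0.0012 frac<3mm 0.71
['w1', 'side0', 'scene0'] 6837 [ 0.519  -0.0204  1.506   1.474 ] med|d| 0.0014 frac<3mm 0.7
```

View pics/w1.png

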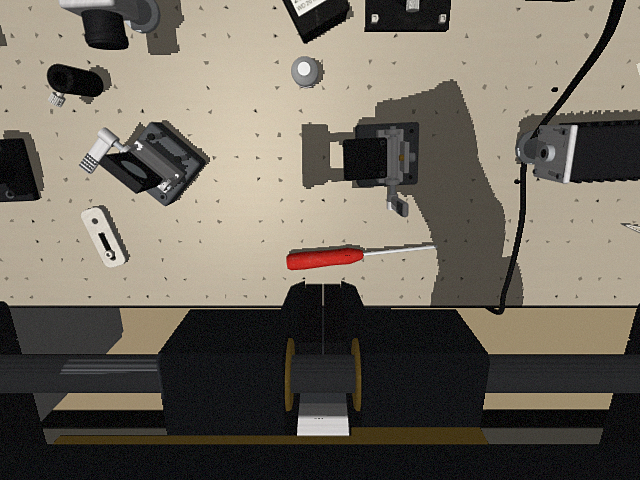

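The wrist view shows the block plate (black) at (365,160) with its lever tip near (399,208), and the mirror's back and frame at (140,170) with its lever at (100,150). The driver's shank lies at (395,250), clear of the lever. Next come the lever tip and the plate edges from the depth map.

```bash
python3 -c "
from h import *
s=load('w1');C=cloud(s);g=s['frame'].max(-1)
P=C[185:225,380:420].reshape(-1,3);k=P[P[:,2]>.08];print('lever',len(k),k.min(0).round(4),k.max(0).round(4),k.mean(0).round(4))
Z=C[...,2]
def show(name,sub,lo,hi):
    m=np.zeros(Z.shape,bool);m[sub]=True;m&=(Z>lo)&(Z<hi);p=C[m]
    (c,w,a)=cv2.minAreaRect((p[:,:2]*1e3).astype(np.float32));print(name,m.sum(),np.round(c,1),np.round(w,1),round(a,1),p[:,2].mean().round(4))
show('blockplate',np.s_[130:190,340:384],.05,.08)
show('blockbase',np.s_[110:200,335:430],.018,.032)
show('mirrorbase',np.s_[115:210,100:215],.018,.032)
show('mirrorplate top',np.s_[140:200,95:170],.09,.115)
print(C[130:190:6,362].round(4)); print(C[160,340:390:5].round(4))
v=s['frame'][100:220,320:440];cv2.imwrite('pics/w1c.png',cv2.resize(np.hstack([v,s['frame'][100:220,90:210]]),None,fx=3.3,fy=3.3,interpolation=2)[:,:,::-1])
"
```

```text
lever 171 [ 0.4689 -0.0222  0.0805] [0.5494 0.0566 0.426 ] [ 0.4772 -0.0167  0.0976]
blockplate 1680 [518.4  16.4] [40.  40.3] 2.9 0.0606
blockbase 1311 [519.9 -13.2] [65.9 66.2] 2.9 0.0265
mirrorbase 1784 [508.9 234.9] [66.2 66. ] 47.6 0.0263
mirrorplate top 797 [508.9 235.1] [40.7 11.5] 47.0 0.1009
[[0.5454 0.0149 0.0268]
 [0.5393 0.0146 0.0255]
 [0.5346 0.0182 0.0616]
 [0.5289 0.0178 0.0596]
 [0.5233 0.0178 0.0619]
 [0.5174 0.0176 0.0608]
 [0.5116 0.0174 0.061 ]
 [0.5057 0.0172 0.0612]
 [0.4997 0.017  0.0607]
 [0.4887 0.0132 0.0279]]
[[ 0.5122  0.0364  0.0018]
 [ 0.5174  0.0343  0.061 ]
 [ 0.5175  0.0295  0.0622]
 [ 0.5174  0.0244  0.0604]
 [ 0.5174  0.0195  0.0605]
 [ 0.5175  0.0146  0.0612]
 [ 0.5173  0.0095  0.0595]
 [ 0.5172  0.0044  0.0584]
 [ 0.5172 -0.0006  0.058 ]
 [ 0.5173 -0.0054  0.0593]]
```

View pics/w1c.png

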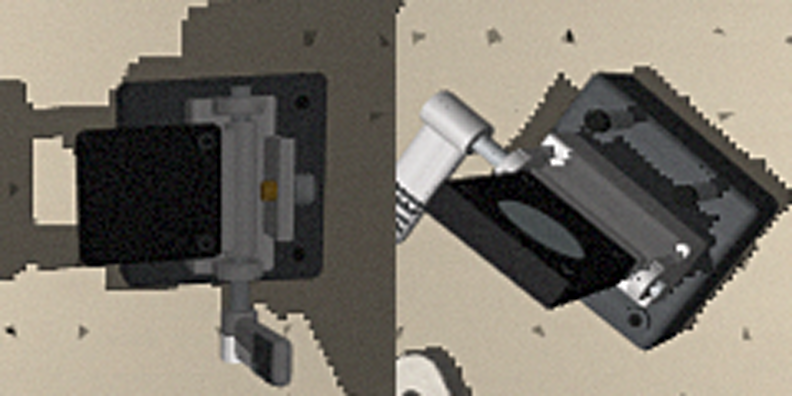

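Lever: x≈0.475, tip y≈-0.018, z≈0.096. Descending on the +y side of the lever.

Call:
move_arm --pt "-2 5 55 0 0 0 1" --pt "-2 10 110 0 0 0 1" --pt "-2 15 160 0 0 0 1" --pt "-2 15 196 0 0 0 1" --pt "-2 15 196 0 0 0 1"

```text
clock: 2.52
tool_pos: [0.4708, 0.0395, 0.0821]
eef_rot: [1.0, -0.001, -0.003, 0.001]
contact_force: [0.3, 0.1, 1.1]
opening: 0.006
finger_force: 0.0
```

Call:
move_arm --pt "0 10 0 0 0 0 1" --pt "0 18 0 0 0 0 1" --pt "0 26 0 0 0 0 1" --pt "0 34 0 0 0 0 1" --pt "0 34 0 0 0 0 1"

```text
clock: 3.15
tool_pos: [0.4728, 0.0064, 0.084]
eef_rot: [1.0, -0.001, 0.0, 0.0]
contact_force: [-1.0, 0.3, -0.6]
opening: 0.004
finger_force: 0.0
```

```bash
cat > look.py <<'E'
from h import *
import sys
def rect(name,C,sub,lo,hi):
    Z=C[...,2];m=np.zeros(Z.shape,bool);m[sub]=True;m&=(Z>lo)&(Z<hi);p=C[m]
    c,w,a=cv2.minAreaRect((p[:,:2]*1e3).astype(np.float32));print(name,m.sum(),np.round(c,1),np.round(w,1),round(a,1))
tag=sys.argv[1]
fs=[]
for n in ('side','scene'):
    f=snap(n,tag+n)['frame'];fs.append(cv2.resize(f[190:340,220:370] if n=='side' else f[225:345,255:405],(390,390),interpolation=2))
cv2.imwrite(f'pics/{tag}.png',np.hstack(fs)[:,:,::-1])
s=r.get_state();print(s['clock'],s['tool_pos'].round(4),s['contact_force'].round(2))
E
python3 look.py a1
```

```text
3.25 [0.4728 0.0075 0.0838] [-0.02 -0.2   0.48]
```

View pics/a1.png

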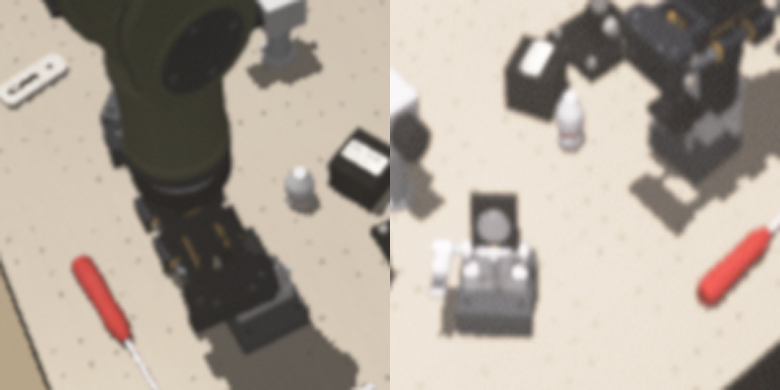

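The gripper hides the lever in both views, and there is no contact yet. I'll push on along -y by dead reckoning and force.

Call:
move_arm --pt "0 8 0 0 0 0 1" --pt "0 15 0 0 0 0 1" --pt "0 22 0 0 0 0 1" --pt "0 29 0 0 0 0 1" --pt "0 36 0 0 0 0 1"

```text
clock: 3.88
tool_pos: [0.4727, -0.0291, 0.0837]
eef_rot: [1.0, 0.0, -0.0, 0.0]
contact_force: [-0.0, 1.1, -0.0]
opening: 0.005
finger_force: 0.5
```

Call:
move_arm --pt "0 4 3 0 0 0 1" --pt "0 8 7 0 0 0 1" --pt "0 12 11 0 0 0 1" --pt "0 16 15 0 0 0 1" --pt "0 19 19 0 0 0 1"

```text
clock: 4.5
tool_pos: [0.4725, -0.0478, 0.0643]
eef_rot: [1.0, 0.0, -0.0, 0.0]
contact_force: [-0.7, 0.6, 0.7]
opening: 0.007
finger_force: 0.4
```

Call:
move_arm --pt "0 1 2 0 0 0 1" --pt "0 2 4 0 0 0 1" --pt "0 2 6 0 0 0 1" --pt "0 2 8 0 0 0 1" --pt "0 2 8 0 0 0 1"

```text
clock: 5.12
tool_pos: [0.4727, -0.0498, 0.0566]
eef_rot: [1.0, 0.0, -0.0, 0.0]
contact_force: [-0.6, -0.6, -0.4]
opening: 0.003
finger_force: 0.0
```

```bash
python3 -c "
from h import *
s=r.get_state();print(s['tool_pos'],s['contact_force'])
for n in ('scene','wrist'):
  C=cloud(snap(n,'b'+n)); m=(abs(C[...,0]-.52)<.025)&(abs(C[...,1]+.005)<.05)&(C[...,2]>.035)
  print(n,m.sum()); P=C[m]
  for z in np.arange(.035,.11,.01):
    k=P[(P[:,2]>=z)&(P[:,2]<z+.01)]
    if len(k): print(z.round(3),len(k),k.min(0).round(3),k.max(0).round(3))
"
```

```text
[ 0.47268539 -0.04975599  0.05656314] [-0.61700835 -0.63940312 -0.43261622]
scene 493
0.035 121 [ 0.495 -0.019  0.035] [0.543 0.018 0.045]
0.045 46 [ 0.496 -0.028  0.045] [0.544 0.016 0.055]
0.055 43 [ 0.497 -0.018  0.055] [ 0.544 -0.006  0.065]
0.065 29 [ 0.5   -0.014  0.065] [ 0.536 -0.007  0.073]
0.075 1 [ 0.526 -0.005  0.076] [ 0.526 -0.005  0.076]
wrist 46560
0.035 1365 [ 0.495 -0.028  0.035] [0.545 0.014 0.045]
0.045 816 [ 0.495 -0.028  0.045] [0.545 0.017 0.055]
0.055 2210 [ 0.495 -0.034  0.055] [ 0.545 -0.006  0.065]
0.065 1108 [ 0.501 -0.034  0.065] [ 0.54  -0.01   0.075]
0.075 934 [ 0.501 -0.019  0.075] [ 0.54  -0.01   0.085]
0.085 1166 [ 0.501 -0.019  0.085] [ 0.54  -0.01   0.095]
0.095 5015 [ 0.5   -0.019  0.095] [ 0.54  -0.007  0.105]
```

The plate is nearly upright (face y from -0.019 to -0.010). I'll press to the stop.

Call:
move_arm --pt "0 0 1 0 0 0 1" --pt "0 0 2 0 0 0 1" --pt "0 0 3 0 0 0 1" --pt "0 0 3 0 0 0 1"

```text
clock: 5.72
tool_pos: [0.4728, -0.0497, 0.0549]
eef_rot: [1.0, 0.0, 0.001, 0.0]
contact_force: [-2.3, -0.8, 15.0]
opening: 0.002
finger_force: 7.3
```

Call:
move_arm --pt "0 0 1.5 0 0 0 1" --pt "0 0 3 0 0 0 1" --pt "0 0 3 0 0 0 1"

```text
clock: 6.1
tool_pos: [0.4718, -0.0504, 0.0535]
eef_rot: [1.0, -0.0, 0.0, 0.001]
contact_force: [-5.2, -0.5, 36.4]
opening: 0.008
finger_force: 18.4
```

```bash
cat > plate.py <<'E'
from h import *
import sys
# slope of the black plate's faces of block, from the wrist cloud
s=r.get_state();print(s['clock'],s['tool_pos'].round(4),s['contact_force'].round(2))
C=cloud(snap('wrist',sys.argv[1]));P=C.reshape(-1,3)
P=P[(abs(P[:,0]-.52)<.017)&(abs(P[:,1]+.01)<.03)&(P[:,2]>.076)&(P[:,2]<.112)]
k=P[P[:,2]<.095];print('face',len(k),np.degrees(np.arctan(np.polyfit(k[:,2],k[:,1],1)[0])).round(2))
t=P[P[:,2]>.098];print('top',len(t),np.polyfit(t[:,1],t[:,2],1)[0].round(3),t.mean(0).round(4))
P=C.reshape(-1,3);k=P[(abs(P[:,0]-.515)<.05)&(abs(P[:,1]+.012)<.05)&(P[:,2]>.018)&(P[:,2]<.031)]
print(cv2.minAreaRect((k[:,:2]*1e3).astype(np.float32)))
E
python3 plate.py w3
```

```text
6.1 [ 0.4718 -0.0504  0.0535] [-5.22 -0.46 36.44]
face 1533 -1.12
top 4460 0.233 [ 0.5209 -0.0162  0.1028]
((519.2935180664062, -13.7235107421875), (66.06907653808594, 66.0891342163086), 2.974404811859131)
```

Hard stop reached (force rising steeply), so I'm backing straight off.

Call:
move_arm --pt "0 0 -6 0 0 0 1" --pt "0 0 -30 0 0 0 1" --pt "0 0 -90 0 0 0 1" --pt "0 -30 -145 0 0 0 1" --pt "0 -65 -195 0 0 0 1"

```text
clock: 6.78
tool_pos: [0.4726, 0.0156, 0.2476]
eef_rot: [1.0, -0.001, 0.0, 0.0]
contact_force: [0.1, 1.8, -0.5]
opening: 0.002
finger_force: 0.0
```

Call:
move_arm --pt "0 -35 -20 0 0 0 1" --pt "0 -40 -20 0 0 0 1" --pt "0 -40 -20 0 0 0 1"

```text
clock: 7.15
tool_pos: [0.472, 0.0546, 0.2649]
eef_rot: [1.0, 0.0, -0.001, 0.001]
contact_force: [0.1, -0.1, -0.0]
opening: 0.004
finger_force: 0.0
```

```bash
python3 plate.py w4; python3 -c "
from h import *
s=load('w4');C=cloud(s);P=C.reshape(-1,3)
k=P[(abs(P[:,0]-.475)<.012)&(P[:,1]>-.08)&(P[:,1]<0)&(P[:,2]>.035)&(P[:,2]<.11)]
for y in np.arange(-.07,0,.008):
  q=k[(k[:,1]>=y)&(k[:,1]<y+.008)]
  if len(q): print(y.round(3),len(q),np.percentile(q[:,2],[5,50,95]).round(4))
from fit import fit
fit(['w4'],[.5199,-.0125,1.62,0.]); fit(['w4'],[.509,.235,-.74,0.])
"
```

```text
7.15 [0.472  0.0546 0.2649] [ 0.05 -0.15 -0.04]
face 160 -0.46
top 499 -0.08 [ 0.52   -0.0128  0.1022]
((519.874755859375, -13.35885238647461), (65.98628997802734, 66.47010040283203), 2.8884973526000977)
-0.062 58 [0.0538 0.0558 0.0575]
-0.054 116 [0.0531 0.0559 0.0572]
-0.046 115 [0.054  0.0557 0.0569]
-0.038 108 [0.0534 0.0555 0.0566]
-0.03 117 [0.054  0.0556 0.0568]
-0.022 136 [0.0545 0.0575 0.0594]
-0.014 100 [0.053  0.0564 0.0585]
['w4'] 4953 [ 0.5218 -0.0137  1.5544  0.0246] med|d| 0.0011 frac<3mm 0.76
['w4'] 6169 [ 0.5078  0.235  -0.7808  0.0152] med|d| 0.0012 frac<3mm 0.71
```

The block stands upright and unmoved: lever level, top edge over the axle, base still at (519.9,-13.4). On to the mirror, origin (0.509,0.235), local +x at -42.5°. I'll approach behind its back with the tool turned 47.5°.

Call:
move_arm --pt "0 -45 0 0 0 -9.5 1" --pt "0 -90 10 0 0 -19 1" --pt "1 -135 40 0 0 -28.5 1" --pt "2 -180 70 0 0 -38 1" --pt "2 -208 105 0 0 -47.5 1"

```text
clock: 7.82
tool_pos: [0.4748, 0.264, 0.1586]
eef_rot: [0.914, 0.405, -0.0, -0.0]
contact_force: [0.8, 0.2, -0.6]
opening: 0.006
finger_force: 0.0
```

```bash
python3 -c "
from h import *
s=r.get_state();print(s['tool_pos'],s['q'].round(2))
plan(.474,.263,.088,47.5)"
```

```text
[0.47482032 0.26397883 0.15863835] [-0.4   0.71 -0.32  1.89  0.37  0.6  -1.69]
shift [-1.2  0.1 70.6] turn [-0.03  0.04  0.3 ] dist 0.071
```

Call:
move_arm --pt "-1 0 40 0 0 0 1" --pt "-1 0 70 0 0 0 1" --pt "-1 8 70 0 0 0 1" --pt "-1 16 70 0 0 0 1" --pt "-1 22 70 0 0 0 1"

```text
clock: 8.45
tool_pos: [0.4919, 0.2468, 0.0918]
eef_rot: [0.916, 0.402, 0.001, 0.0]
contact_force: [0.2, 0.3, 0.6]
opening: 0.004
finger_force: 0.0
```

```bash
python3 look.py a2
```

```text
8.55 [0.4918 0.2468 0.0917] [-0.12  0.73  0.11]
```

View pics/a2.png

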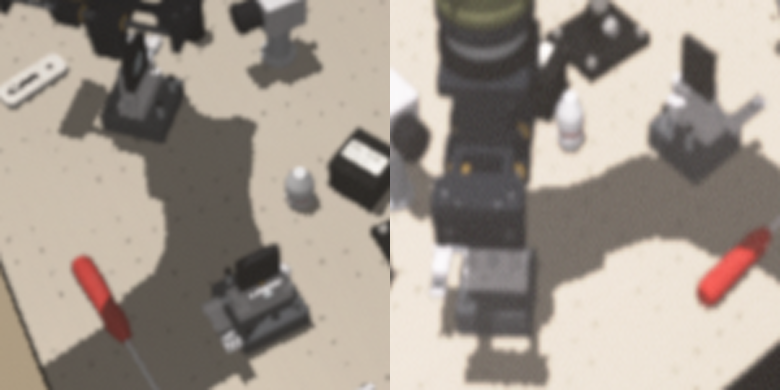

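The black plate stands upright at (260,265) on the left, and the fingers are behind the still-upright mirror. Now I push.

Call:
move_arm --pt "0 6 0 0 0 0 1" --pt "0 12 2 0 0 0 1" --pt "0 18 3 0 0 0 1" --pt "0 24 4 0 0 0 1" --pt "0 30 6 0 0 0 1"

```text
clock: 9.18
tool_pos: [0.5124, 0.2272, 0.0845]
eef_rot: [0.915, 0.403, -0.0, 0.0]
contact_force: [-0.4, 1.0, 0.1]
opening: 0.003
finger_force: 0.4
```

Call:
move_arm --pt "0 6 3 0 0 0 1" --pt "0 12 7 0 0 0 1" --pt "0 18 11 0 0 0 1" --pt "0 24 15 0 0 0 1" --pt "0 27 19 0 0 0 1"

```text
clock: 9.8
tool_pos: [0.5327, 0.2087, 0.0654]
eef_rot: [0.915, 0.403, 0.0, 0.0]
contact_force: [-0.9, 0.5, 0.3]
opening: 0.005
finger_force: 0.3
```

```bash
python3 -c "
from h import *
s=r.get_state();print(s['tool_pos'].round(4),s['contact_force'].round(2))
d=s['tool_pos']-[.509,.235,0];print('local',(d[0]*.737-d[1]*.676).round(4),(d[0]*.676+d[1]*.737).round(4))"
```

```text
[0.5327 0.2087 0.0654] [-0.92  0.49  0.27]
local 0.0352 -0.0033
```

Call:
move_arm --pt "0 1 3 0 0 0 1" --pt "0 2 6 0 0 0 1" --pt "0 2 8 0 0 0 1" --pt "0 2 8 0 0 0 1"

```text
clock: 10.3
tool_pos: [0.5336, 0.208, 0.0576]
eef_rot: [0.915, 0.403, -0.0, 0.0]
contact_force: [-0.2, -0.2, 0.7]
opening: 0.002
finger_force: 0.0
```

Call:
move_arm --pt "0 0 1 0 0 0 1" --pt "0 0 1.5 0 0 0 1" --pt "0 0 1.5 0 0 0 1"

```text
clock: 10.68
tool_pos: [0.5337, 0.2081, 0.0573]
eef_rot: [0.915, 0.403, 0.0, 0.0]
contact_force: [-2.1, -2.0, 9.6]
opening: 0.005
finger_force: 4.8
```

Flat on its stop. I'll lift, turn back and look.

Call:
move_arm --pt "0 0 -20 0 0 0 1" --pt "0 0 -70 0 0 0 1" --pt "0 0 -120 0 0 10 1" --pt "0 0 -160 0 0 20 1" --pt "0 0 -180 0 0 30 1"

```text
clock: 11.3
tool_pos: [0.5343, 0.2086, 0.2387]
eef_rot: [0.989, 0.15, 0.002, -0.001]
contact_force: [-0.1, -0.4, -0.2]
opening: 0.007
finger_force: 0.0
```

```bash
python3 -c "
from h import *
plan(.521,-.02,.24,0)"
```

```text
shift [-80.3 214.5  -1.8] turn [-0.09 -0.19 17.2 ] dist 0.229
```

Call:
move_arm --pt "-20 53 -1 0 0 8 1" --pt "-40 107 -1 0 0 17.2 1" --pt "-60 160 -1 0 0 17.2 1" --pt "-80 214 -1 0 0 17.2 1" --pt "-80 214 -1 0 0 17.2 1"

```text
clock: 11.92
tool_pos: [0.5209, -0.0265, 0.2371]
eef_rot: [1.0, -0.002, -0.001, 0.002]
contact_force: [0.5, 0.6, 0.0]
opening: 0.009
finger_force: 0.0
```

```bash
python3 look.py a3; python3 -c "
from h import *
from fit import fit
snap('wrist','w5');p=fit(['a3side','a3scene','w5'],[.509,.235,-.742,1.57])
P=np.concatenate([cloud(load(t)).reshape(-1,3) for t in ('a3side','a3scene','w5')]);d=P-[.509,.235,0]
x=d[:,0]*.737-d[:,1]*.676;y=d[:,0]*.676+d[:,1]*.737
k=(x>.014)&(x<.046)&(abs(y)<.016)&(P[:,2]>.045)&(P[:,2]<.09)
f=np.polyfit(x[k],P[k,2],1);print('mirror plate',k.sum(),np.degrees(np.arctan(f[0])).round(2),np.polyval(f,[.01,.05]).round(4))
for t in ('a3side','a3scene','w5'):
  P=cloud(load(t)).reshape(-1,3);k=P[(abs(P[:,0]-.509)<.055)&(abs(P[:,1]-.235)<.055)&(P[:,2]>.018)&(P[:,2]<.031)]
  print(t,len(k),cv2.minAreaRect((k[:,:2]*1e3).astype(np.float32)) if len(k) else '')
plan(.521,-.065,.155,0)"
```

```text
12.025 [ 0.5217 -0.0203  0.2372] [-0.51  0.56  0.21]
['a3side', 'a3scene', 'w5'] 8010 [ 0.5051  0.2373 -0.8012  1.5287] med|d| 0.0019 frac<3mm 0.63
mirror plate 1497 -1.31 [0.0589 0.058 ]
a3side 224 ((505.0372009277344, 230.58169555664062), (64.15144348144531, 67.45098114013672), 46.201255798339844)
a3scene 361 ((507.2108459472656, 235.76153564453125), (65.62068176269531, 68.18262481689453), 48.396881103515625)
w5 1026 ((508.77056884765625, 234.28451538085938), (65.48509216308594, 66.28166961669922), 47.34687805175781)
shift [-1.2 46.2 82.2] turn [-0.06 -0.02  0.39] dist 0.094
```

View pics/a3.png

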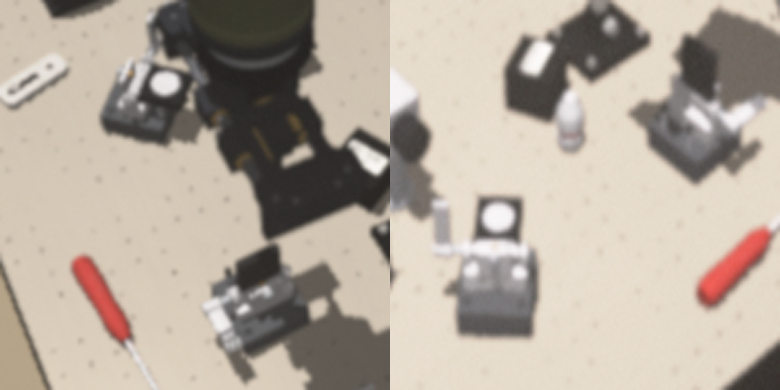

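The mirror lies flat at (150,95) on the left and (497,215) on the right, its mount is unmoved, and the black plate is still upright. Now behind the black plate.

Call:
move_arm --pt "-1 25 30 0 0 0 1" --pt "-1 42 75 0 0 0 1" --pt "-1 42 115 0 0 0 1" --pt "-1 42 148 0 0 0 1" --pt "-1 42 148 0 0 0 1"

```text
clock: 12.7
tool_pos: [0.5198, -0.0598, 0.0874]
eef_rot: [1.0, 0.005, -0.002, -0.001]
contact_force: [-0.6, -0.3, 0.0]
opening: 0.007
finger_force: 0.0
```

Call:
move_arm --pt "0 -8 0 0 0 0 1" --pt "0 -16 0 0 0 0 1" --pt "0 -24 0 0 0 0 1" --pt "0 -32 0 0 0 0 1" --pt "0 -40 1 0 0 0 1"

```text
clock: 13.32
tool_pos: [0.521, -0.0219, 0.0885]
eef_rot: [1.0, 0.003, 0.0, 0.0]
contact_force: [-0.6, -1.2, 2.1]
opening: 0.005
finger_force: 0.5
```

Call:
move_arm --pt "0 -5 1 0 0 0 1" --pt "0 -10 2 0 0 0 1" --pt "0 -15 3 0 0 0 1" --pt "0 -20 5 0 0 0 1"

```text
clock: 13.82
tool_pos: [0.5207, -0.0021, 0.083]
eef_rot: [1.0, 0.003, -0.0, 0.0]
contact_force: [-0.3, -1.7, -0.1]
opening: 0.003
finger_force: 0.4
```

Call:
move_arm --pt "0 -6 3 0 0 0 1" --pt "0 -12 7 0 0 0 1" --pt "0 -18 11 0 0 0 1" --pt "0 -24 15 0 0 0 1" --pt "0 -27 19 0 0 0 1"

```text
clock: 14.45
tool_pos: [0.5206, 0.0255, 0.0639]
eef_rot: [1.0, 0.003, 0.0, -0.0]
contact_force: [0.1, -0.5, -1.1]
opening: 0.002
finger_force: 0.2
```

Call:
move_arm --pt "0 -1 3 0 0 0 1" --pt "0 -1 5 0 0 0 1" --pt "0 -1 7 0 0 0 1" --pt "0 -1 7 0 0 0 1"

```text
clock: 14.95
tool_pos: [0.5207, 0.0258, 0.0574]
eef_rot: [1.0, 0.003, 0.0, -0.0]
contact_force: [-0.5, 0.4, 2.1]
opening: 0.007
finger_force: 1.4
```

Call:
move_arm --pt "0 0 1 0 0 0 1" --pt "0 0 1.5 0 0 0 1" --pt "0 0 1.5 0 0 0 1"

```text
clock: 15.32
tool_pos: [0.5207, 0.0258, 0.0571]
eef_rot: [1.0, 0.003, 0.001, -0.0]
contact_force: [-1.9, 1.5, 15.2]
opening: 0.009
finger_force: 7.7
```

Call:
move_arm --pt "0 0 -20 0 0 0 1" --pt "0 0 -70 0 0 0 1" --pt "0 0 -125 0 0 0 1" --pt "-25 0 -180 0 0 0 1" --pt "-45 0 -215 0 0 0 1"

```text
clock: 15.95
tool_pos: [0.4753, 0.0252, 0.273]
eef_rot: [1.0, 0.002, 0.001, 0.0]
contact_force: [-0.1, 0.2, -0.4]
opening: 0.003
finger_force: 0.0
```

```bash
python3 -c "
from h import *
s=r.get_state();print(s['clock'],s['tool_pos'].round(3),s['contact_force'].round(2))
C=cloud(snap('wrist','w6')).reshape(-1,3)
for n,o,c,sn in (('mirror',(.509,.235),.737,-.676),('block',(.520,-.012),-.05,.999)):
  d=C-[*o,0];x=d[:,0]*c+d[:,1]*sn;y=-d[:,0]*sn+d[:,1]*c
  k=(x>.012)&(x<.046)&(abs(y)<.016)&(C[:,2]>.04)&(C[:,2]<.09)
  f=np.polyfit(x[k],C[k,2],1);print(n,k.sum(),np.degrees(np.arctan(f[0])).round(2),np.polyval(f,[.01,.05]).round(4))
  k=C[(abs(d[:,0])<.055)&(abs(d[:,1])<.055)&(C[:,2]>.018)&(C[:,2]<.031)];print(cv2.minAreaRect((k[:,:2]*1e3).astype(np.float32)))
"
```

```text
15.95 [0.475 0.025 0.273] [-0.07  0.17 -0.43]
mirror 1202 -0.85 [0.0588 0.0582]
((508.78436279296875, 234.0193328857422), (65.66334533691406, 66.27305603027344), 46.50722885131836)
block 1156 -0.04 [0.0577 0.0577]
((519.724853515625, -13.369873046875), (66.21421813964844, 66.11787414550781), 2.820249080657959)
```

Both plates measure flat and both mounts are within 1 mm of their starts, so I'm handing in.

```bash
python3 -c "
from plant import finish_job
print(finish_job())"
```

```text
the job is handed in; nothing more can be done
None
```

The job is handed in, with no verdict returned: the beam block was raised, the mirror folded flat, and the black plate laid flat again, with both mounts measured within about 1 mm of where they started; one press on the block's lever briefly reached 36 N.

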